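# Right the larder label and hold the spring clip gaping round its card

## Robot

A 7-joint arm with a two-finger parallel gripper is mounted at the origin on the work surface. World frame = base frame: x ahead of the robot, y to its left, z up, the work surface at z = 0. Lengths are in m, angles in degrees, forces in N, time in s.
With the tool pointing down it reaches from about 0.35 to 0.775 m from the base axis. Payload 3.1 kg.
Tool frame: the origin (TCP) lies midway between the tips of the shut fingers; the grasp point (between the pads) lies 19 mm behind it; z points along the fingers, y is the line along which they close (so a half turn about z gives the same grasp; the last joint's range is limited). The gripper opens to 85 mm and grips with 20 to 120 N. Pads are 22 mm wide; open, the fingers measure 114 mm over their backs; the gripper's body (76 mm by 85 mm) begins 54 mm behind the grasp point. The pads swing forward as they close: fully open they stand 13 mm farther back than shut.
Start: joints at [64.532, 17.813, 0.802, 86.603, -0.252, 75.585, -1.558], TCP at [0.216, -0.506, 0.231] pointing down, gripper open.
Joint ranges: [-154.91, 154.91], [-16.99, 109.72], [-72.82, 74.43], [7.12, 147.25], [-82.49, 262.49], [11.32, 116.49], [-174.64, 174.64]. Speed limits (degrees/s): [159.86, 159.86, 180, 180, 180, 180, 180].

## Interface

Orientations are given as [roll, pitch, yaw] about the fixed x, y, z axes, in that order (R = Rz(yaw) Ry(pitch) Rx(roll)).
In Python, from station import robot gives the robot as it stands. Calls block until the motion is done:
- robot.move_to(position, orientation): joint-space move of the TCP to a pose.
- robot.line_to(position, orientation=None, velocity=0.15, f_stop=None): straight line of the TCP; orientation=None keeps the orientation; velocity is the mean speed in m/s. With f_stop (N) it stops when the force on the tool has changed by that much, and returns True; else False.
- robot.move_j(angles): joint-space move.
- robot.gripper_to(opening, force=None): opening from 0.0 (shut) to 1.0 (fully open); force is the grip in N (None keeps the last); returns when the fingers have stopped.
- robot.pause(seconds).
- robot.inverse_kinematics(position, orientation): joint angles nearest the present ones, or None.
- robot.sense(): the state.
- robot.grab_frame(name): name is "side" or "top"; returns (picture, depth): 480x640x3 uint8, red, green, blue; 480x640 float32, m along the optical axis (not along the pixel's ray), 0 where there is no reading.
- robot.calibration(name): a dict with "mtx" (3x3 intrinsics, pixels), "extrinsics" (4x4, takes a point from world to camera coordinates). Camera axes: x right, y up, looking along -z (the intrinsics and any distortion apply to the point x, -y, -z); pixel columns grow to the right and rows downward; lengths in m; the calibration is good to about 2 mm. A picture is of the moment at which its call begins. calibration takes no time and is no camera call.
A pose or a line that the arm cannot do raises robot.PlanningError and nothing moves.
- robot.close_job(): hands the job in; it is judged then, once.
Trained networks look in the newest picture that a camera, given by its name, has taken for a name from the list of things; names that differ only in an ending like _2 or _b are one class to them, and where a whole thing is asked for, a point or a joint stands for the part that bears it (a point fixed in the world has none). Each returns a list of dicts, best first, with "p" (0 to 1); they miss things now and then, are a little off and sometimes report something else, mostly with a low value. They report only what shows in the picture. A call takes as long as a camera call.
- robot.look_for(query, camera): "point" ([column, row] in pixels, amid what is visible of it).
- robot.tip_of(query, camera): "point" ([column, row] in pixels: a listed point, or the origin of a listed thing).
The state is a dict: "time_s": time; "joint_positions": joint angles; "dq": joint speeds; "joint_torque": joint torques, N m; "tool_pos": TCP position; "eef_rot": TCP orientation; "contact_force": force on the tool from outside, world axes, zero at the start; "torque": the same for the moment, N m; "finger_gap": opening from 0.0 (shut) to 1.0 (fully open); "gripper_force": force on a finger pad.
Only numpy, scipy, OpenCV 4.12 (cv2) and the standard library are available. Lean on these libraries where they do the work, as an engineer would, in place of code of your own. Each camera call takes 0.05 s, during which the arm holds its last target. There are 200 camera calls.

## Task

In the larder, the label stand has fallen over: first stand it upright on its foot on the table and let go of it. Then pick up the red spring clip by its handles, squeeze it wide open, and bring its jaws around the blue-striped upright edge of the card from the side, one jaw on each side of the card but not touching it, so that I can slip a paper tag in. Finish still holding the clip squeezed open there, with the stand upright, and do not knock over or push aside the jars, bowl, mug and spoon.

Things in the scene. Friction and masses are not known exactly. Their poses are not given: they have to be found in the camera images.
- stand: label stand 118 mm tall, 0.32 kg, heavy foot. Foot 64 x 64 x 28 mm (own x, y, z); origin at the centre of its underside, own z up when upright. Stiff cream card on it: 3 mm thick (y), 62 mm wide (x), z 28 to 118 mm. Starts toppled on its +x side: own z level, pointing roughly away from the robot, striped edge on top. Weight sits low: it rights itself when within 45 deg of upright
- stripe (a point): middle of the card's upright edge that bears the blue stripe, at (-31, 0, 73) mm in the stand's frame; 73 mm above the table when upright
- batten (a point): middle of the wooden batten that runs up the card's middle (z 28 to 116 mm), 18 mm wide (stand's x) and 10 mm thick (stand's y): the place to pinch, across y. At (0, 0, 73) mm in the stand's frame; 32 mm above the table while toppled
- clip: red spring clip, 50 g, lying flat, 18 mm thick. Two mirrored halves turn about an upright pin; origin on the pin at the underside, axes fixed in half a (the +y half), x to the jaws, z up. Jaws reach 45 mm ahead of the pin, handles 43 mm behind it (46 squeezed). Handles' outer width 48 mm shut, 22 mm and parallel at the stop. Grip them across y about 37 mm behind the pin
- clip_jaw (a joint): opening of the clip in rad: 0 shut (start), 0.62 at the stop, where the jaw tips gape about 28 mm. Squeezing the handles opens it: about 4 N to start, 8 N at the stop, 20 N holds it firmly. Each half turns by half of this value
- tip_a (a point): inner tip of the jaw of half a, (45, 0.8, 9) mm in the clip's frame; the point midway between tip_a and tip_b is the mouth of the clip
- tip_b (a point): inner tip of the other jaw; the clip's middle line runs from the pin through the midpoint of tip_a and tip_b
- spice_jar: small amber jar, 48 mm wide, 85 mm tall, origin under its centre; leave it alone
- herb_jar: small green jar, 48 mm wide, 95 mm tall, origin under its centre; leave it alone
- small_bowl: blue bowl, 100 mm wide, 45 mm tall, origin under its centre; leave it alone
- mug: white mug, 76 mm wide and 85 mm tall, handle at its own +y, origin under its centre; leave it alone
- wood_spoon: wooden spoon lying on the table; leave it alone

How it is judged:
By the outcome, as a careful person would: the job done as asked, in the order asked, and still so for the second after the job is handed in, while the arm keeps its last pose, push and grip.
It also fails if it takes over 69 s, if anything falls off the work surface, if the arm or the gripper's body presses on something with over 40 N, if the wrist force passes 120 N, or if a joint passes its speed limit or range.

## Working session

There is one attempt and no reset: what is moved stays moved. The work goes in short steps, each a Python script; the robot and the scene stay as the last script left them, time stands still between calls to the robot, and variables do not carry over. Pictures are saved under pics/ and viewed, at most 10 in all, crops included, and the job is handed in when it is done.

```bash
mkdir -p pics; cat > h.py <<'E'
import numpy as np, cv2
from station import robot
def grab(n):
    p,d=robot.grab_frame(n); return p,d
def proj(n,P):
    c=robot.calibration(n);E=np.array(c["extrinsics"]);K=np.array(c["mtx"])
    q=np.atleast_2d(P)@E[:3,:3].T+E[:3,3]; q=q*[1,-1,-1]
    u=q@K.T; return u[:,:2]/u[:,2:]
def unproj(n,uv,d):
    c=robot.calibration(n);E=np.array(c["extrinsics"]);K=np.array(c["mtx"])
    uv=np.atleast_2d(uv).astype(float);d=np.atleast_1d(d)
    q=np.c_[uv,np.ones(len(uv))]@np.linalg.inv(K).T*d[:,None]*[1,-1,-1]
    return (q-E[:3,3])@E[:3,:3]
def onplane(n,uv,z):
    a=unproj(n,uv,1.0)[0];b=unproj(n,uv,2.0)[0]
    return a+(b-a)*(z-a[2])/(b[2]-a[2])
def cloud(n,d):
    v,u=np.mgrid[0:480,0:640]; P=unproj(n,np.c_[u.ravel(),v.ravel()],d.ravel()).reshape(480,640,3); P[d==0]=np.nan; return P
def save(f,p): cv2.imwrite("pics/"+f,p[...,::-1])
E
python3 - <<'E'
from h import *
for n in("side","top"):
    p,d=grab(n);save(n+"0.png",p);np.savez(n+"0.npz",p=p,d=d)
    c=robot.calibration(n);E=np.array(c["extrinsics"]);print(n,c.keys(),-E[:3,:3].T@E[:3,3],-E[2,:3])
    for q in("stand","clip","spice_jar","herb_jar","small_bowl","mug","wood_spoon"):
        for r in robot.look_for(q,n)[:2]:
            u=np.round(r["point"]).astype(int);print(q,u,round(r["p"],2),unproj(n,u,d[u[1],u[0]]).round(3))
    for q in("stripe","batten","tip_a","tip_b","clip","stand"):
        for r in robot.tip_of(q,n)[:2]:
            u=np.round(r["point"]).astype(int);print("tip",q,u,round(r["p"],2),unproj(n,u,d[u[1],u[0]]).round(3))
print(robot.sense())
E
```

```text
side dict_keys(['mtx', 'extrinsics']) [0.17147839 0.49389087 0.82778043] [ 0.39803598 -0.49627393 -0.77154361]
clip [277 286] 0.78 [[0.58 0.13 0.02]]
spice_jar [257 200] 0.63 [[0.74  0.009 0.073]]
spice_jar [397 161] 0.62 [[ 0.593 -0.351  0.014]]
herb_jar [283 429] 0.65 [[0.364 0.352 0.095]]
small_bowl [326 198] 0.61 [[ 0.628 -0.097  0.063]]
small_bowl [476 182] 0.6 [[ 0.397 -0.404  0.014]]
mug [174 366] 0.98 [[0.62  0.374 0.008]]
wood_spoon [397 160] 0.82 [[ 0.596 -0.358  0.011]]
tip stripe [312 186] 0.95 [[ 0.678 -0.109  0.062]]
tip stripe [314 192] 0.74 [[ 0.669 -0.105  0.051]]
tip batten [314 195] 0.72 [[ 0.67  -0.106  0.04 ]]
tip batten [260 282] 0.53 [[0.615 0.143 0.019]]
tip tip_a [257 285] 0.84 [[0.616 0.152 0.018]]
tip tip_a [258 286] 0.67 [[0.612 0.153 0.018]]
tip tip_b [257 285] 0.84 [[0.616 0.152 0.018]]
tip tip_b [258 286] 0.67 [[0.612 0.153 0.018]]
tip clip [276 290] 0.76 [[0.578 0.136 0.014]]
tip stand [335 208] 0.74 [[ 0.602 -0.097  0.047]]
tip stand [278 290] 0.66 [[0.572 0.136 0.02 ]]
top dict_keys(['mtx', 'extrinsics']) [0.42486019 0.00487639 1.26052554] [ 0.117114
[... 802 characters left out ...]
.4, 'joint_positions': array([64.53192746, 17.81427175,  0.80214228, 86.60308801, -0.25238544,
       75.58217832, -1.55924791]), 'dq': array([-0.01197142,  0.06049577,  0.04727354,  0.02891699, -0.02895758,
        0.09123595, -0.08320707]), 'joint_torque': array([-6.22612924e-05, -3.79807091e+01,  1.45899653e-01, -2.30859053e+01,
        1.23189407e-02,  1.89568003e-03,  1.27795485e-05]), 'tool_pos': array([ 0.21563988, -0.50599275,  0.23129045]), 'eef_rot': array([1.79997742e+02, 8.93842592e-04, 2.30823052e+01]), 'contact_force': array([-0.17243736, -0.03333802,  0.23975665]), 'torque': array([-0.00068815, -0.02005388, -0.04785004]), 'gripper_force': 0.0, 'finger_gap': 1.0023826700470033}
```

```bash
python3 - <<'E'
import numpy as np,cv2
a=np.load("side0.npz");b=np.load("top0.npz")
A=cv2.resize(a["p"][130:460,120:520],(800,600))
cv2.imwrite("pics/sA.png",A[...,::-1][:,:])
B=cv2.resize(b["p"][160:370,150:430],None,fx=2.8,fy=2.8,interpolation=cv2.INTER_CUBIC);cv2.imwrite("pics/tA.png",B[...,::-1])
E
python3 - <<'E'
from h import *
# clouds: stand (foot top), clip
for n in("top","side"):
    a=np.load(n+"0.npz");P=cloud(n,a["d"]);p=a["p"].astype(int)
    X=P.reshape(-1,3);C=p.reshape(-1,3)
    m=(abs(X[:,0]-.64)<.1)&(abs(X[:,1]+.11)<.07)&(X[:,2]>.055)&(X[:,2]<.075)
    Y=X[m];r=cv2.minAreaRect(Y[Y[:,0]<Y[:,0].min()+.04][:,:2].astype(np.float32));print(n,"all",m.sum(),Y.min(0).round(3),Y.max(0).round(3),np.median(Y,0).round(3),r)
    m=(abs(X[:,0]-.58)<.08)&(abs(X[:,1]-.13)<.07)&(C[:,0]>1.6*C[:,1])&(C[:,0]>70)&(C[:,0]>1.8*C[:,2])
    Y=X[m];r=cv2.minAreaRect(Y[:,:2].astype(np.float32));print(n,"clip",m.sum(),Y.mean(0).round(3),r,np.nanmedian(Y[:,2]))
E
```

```text
top all 334 [ 0.602 -0.141  0.055] [ 0.72  -0.077  0.069] [ 0.619 -0.107  0.063] ((0.6217365264892578, -0.10876099765300751), (0.037839777767658234, 0.06461431831121445), 1.8353184461593628)
top clip 247 [0.581 0.125 0.011] ((0.5834087133407593, 0.12652859091758728), (0.0875241681933403, 0.04978837072849274), 32.231929779052734) 0.015542249248670271
side all 409 [ 0.601 -0.139  0.055] [ 0.721 -0.073  0.068] [ 0.618 -0.105  0.063] ((0.6211786270141602, -0.10616862028837204), (0.039356034249067307, 0.06588964909315109), 1.0130237340927124)
side clip 564 [0.577 0.128 0.012] ((0.5866147875785828, 0.1251107156276703), (0.0926222950220108, 0.060698252171278), 30.96323585510254) 0.013968457904286751
```

View pics/sA.png

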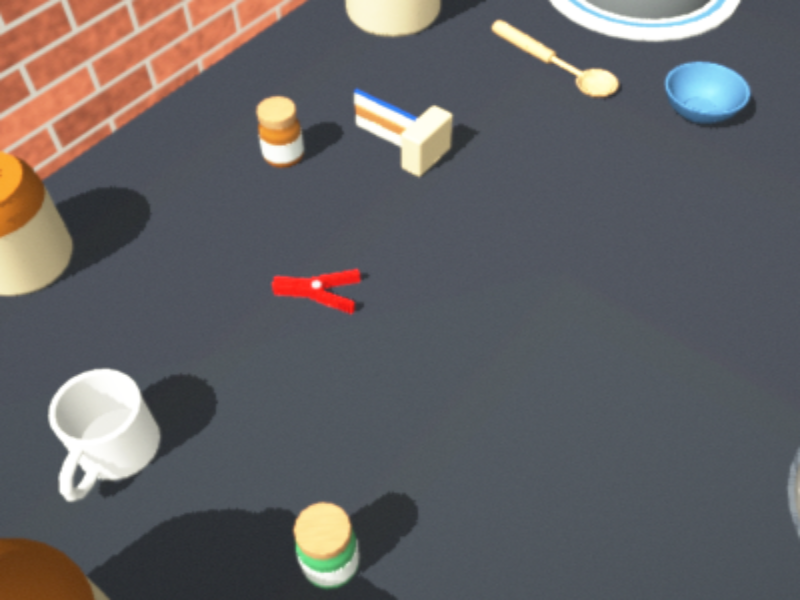

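View pics/tA.png

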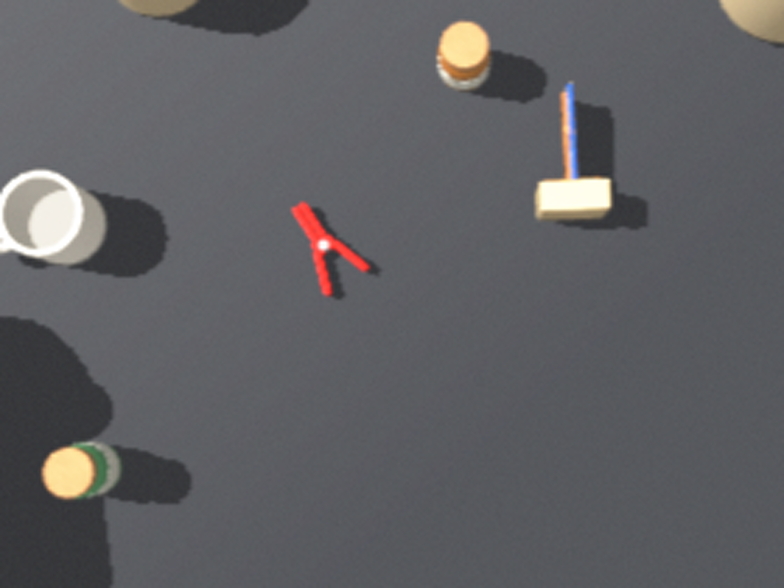

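The stand lies at x≈0.60–0.72, y≈−0.107, with its foot toward the robot at crop pixel (575,198). The card points along +x. The clip's pin is at crop pixel (323,244) and its jaws point up-left, at about 31° yaw. The jars, mug and spoon are clear of both.

```bash
python3 - <<'E'
from h import *
for n in("top","side"):
    a=np.load(n+"0.npz");X=cloud(n,a["d"]).reshape(-1,3)
    m=(X[:,0]>.64)&(X[:,0]<.73)&(abs(X[:,1]+.108)<.02)&(X[:,2]>.02)&(X[:,2]<.075);Y=X[m]
    k=np.polyfit(Y[:,0],Y[:,1],1);print(n,m.sum(),np.degrees(k[0]),np.polyval(k,.675))
print("pre",robot.inverse_kinematics([.675,-.107,.15],[180,0,1.5]),robot.inverse_kinematics([.675,-.107,.013],[180,0,1.5]))
for x in(.5,.55,.6,.65):
  for y in (-.107,-.16):
    print(x,y,[(p,robot.inverse_kinematics([x+.019*np.sin(np.radians(p)),y,.075-.019*np.cos(np.radians(p))+.004],[180,-p,1.5]) is not None) for p in(45,60,70,80,89)])
E
```

```text
top 133 1.2723497492215534 -0.10633483394271419
side 371 1.1890600068472656 -0.10418224241249782
pre [ 16.53343862  37.48923854 -15.83529816  69.04720678   9.91205816
  74.74854878 -87.28193882] [ 15.48195105  44.21153324 -13.34112155  77.27903215  10.73660274
  59.73486597 -88.12394603]
0.5 -0.107 [(45, True), (60, False), (70, False), (80, False), (89, False)]
0.5 -0.16 [(45, True), (60, True), (70, False), (80, True), (89, True)]
0.55 -0.107 [(45, True), (60, True), (70, True), (80, True), (89, True)]
0.55 -0.16 [(45, True), (60, True), (70, True), (80, True), (89, True)]
0.6 -0.107 [(45, True), (60, True), (70, True), (80, True), (89, True)]
0.6 -0.16 [(45, True), (60, True), (70, True), (80, True), (89, True)]
0.65 -0.107 [(45, True), (60, True), (70, True), (80, True), (89, True)]
0.65 -0.16 [(45, True), (60, True), (70, True), (80, True), (89, True)]
```

```bash
python3 - <<'E'
from h import *
robot.gripper_to(0.7,60)
robot.move_to([.675,-.106,.14],[180,0,1.3])
s=robot.line_to([.675,-.106,.013],velocity=.1,f_stop=8);print(s,robot.sense()["tool_pos"])
robot.gripper_to(0,80);q=robot.sense();print(q["finger_gap"],q["gripper_force"])
robot.line_to([.675,-.106,.10],velocity=.1)
def tcp(p,g): 
    r=np.radians(p);return [g[0]+.019*np.sin(r),g[1],g[2]-.019*np.cos(r)]
try:
    for p in(15,30,45,60,75,88):
        robot.line_to(tcp(p,[.65,-.106,.13]),[180,-p,1.3],velocity=.06)
except robot.PlanningError as e: print(p,e)
q=robot.sense();print(q["time_s"],q["finger_gap"],q["tool_pos"],q["eef_rot"],q["contact_force"],q["joint_positions"].round(0))
p,d=grab("side");save("s1.png",cv2.resize(p[60:360,100:500],(800,600)))
E
```

```text
False [ 0.67581397 -0.10607091  0.01402612]
0.10134953476422975 78.52284550666809
45 the arm cannot follow that straight line within its joint ranges
7.95 0.10365422373254152 [ 0.66040316 -0.1058772   0.11331905] [-179.95184686  -29.92558588    1.28812424] [ 1.28212315  0.24681043 -3.38939179] [ 28.  22. -21. 108.   5.  22. -83.]
```

View pics/s1.png

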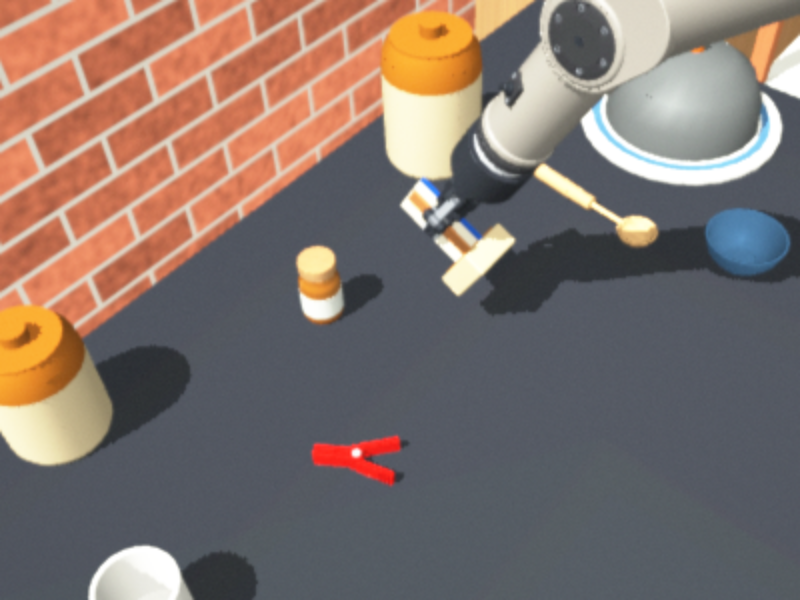

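The stand is held by the batten at crop pixel (450,215), tilted about 30°, with the foot at (480,260). Joint 6 is near its limit, so I'll look at the joint solutions for larger tilts.

```bash
python3 - <<'E'
from h import *
for g in([.62,-.106,.08],[.66,-.106,.08],[.66,-.106,.12],[.70,-.106,.08],[.70,-.106,.12]):
  for p in(35,40,45,50,60,75,88):
    for yaw in(1.3,-15,-30):
      r=np.radians(p);y=np.radians(yaw);t=.019*np.sin(r)
      s=robot.inverse_kinematics([g[0]+t*np.cos(y),g[1]+t*np.sin(y),g[2]-.019*np.cos(r)],[180,-p,yaw])
      print(g,p,yaw,None if s is None else s.round(0))
E
```

```text
[0.62, -0.106, 0.08] 35 1.3 [  54.   32.  -52.  118.   74.   16. -143.]
[0.62, -0.106, 0.08] 35 -15 [-29.  26.  42. 121. -75.  12. -29.]
[0.62, -0.106, 0.08] 35 -30 [-43.  32.  54. 119. -45.  12. -79.]
[0.62, -0.106, 0.08] 40 1.3 [  61.   37.  -61.  122.  104.   20. -168.]
[0.62, -0.106, 0.08] 40 -15 [ 13.  22. -10. 124. 118.  11. 145.]
[0.62, -0.106, 0.08] 40 -30 [-12.  23.  11. 122.  88.  16. 154.]
[0.62, -0.106, 0.08] 45 1.3 [ 40.  26. -30. 126. 180.  13. 108.]
[0.62, -0.106, 0.08] 45 -15 [-15.  23.  22. 129. 178.  15.  79.]
[0.62, -0.106, 0.08] 45 -30 [-31.  27.  32. 126. 121.  13. 116.]
[0.62, -0.106, 0.08] 50 1.3 [ 41.  28. -31. 130. 185.  22. 105.]
[0.62, -0.106, 0.08] 50 -15 [-15.  25.  22. 132. 176.  25.  81.]
[0.62, -0.106, 0.08] 50 -30 [-49.  37.  54. 129. 172.  14.  56.]
[0.62, -0.106, 0.08] 60 1.3 [ 34.  32. -20. 135. 194.  43.  98.]
[0.62, -0.106, 0.08] 60 -15 [-16.  32.  22. 138. 173.  46.  79.]
[0.62, -0.106, 0.08] 60 -30 [-52.  45.  53. 134. 161.  29.  57.]
[0.62, -0.106, 0.08] 75 1.3 [-34.  77.  64. 140. 189.  98.  31.]
[0.62, -0.106, 0.08] 75 -15 [-19.  48.  22. 14
[... 5115 characters left out ...]
7, -0.106, 0.12] 50 -15 [-15.  26.  22. 120. 173.  13.  84.]
[0.7, -0.106, 0.12] 50 -30 [-30.  30.  32. 116. 107.  14. 130.]
[0.7, -0.106, 0.12] 60 1.3 [ 30.  30. -20. 124. 193.  31.  94.]
[0.7, -0.106, 0.12] 60 -15 [-16.  30.  22. 126. 171.  32.  83.]
[0.7, -0.106, 0.12] 60 -30 [-48.  43.  54. 122. 156.  19.  67.]
[0.7, -0.106, 0.12] 75 1.3 [ 32.  41. -20. 129. 195.  60. 100.]
[0.7, -0.106, 0.12] 75 -15 [-18.  41.  22. 131. 167.  61.  78.]
[0.7, -0.106, 0.12] 75 -30 [-52.  56.  53. 126. 147.  39.  61.]
[0.7, -0.106, 0.12] 88 1.3 [-36.  84.  64. 130. 172.  95.  24.]
[0.7, -0.106, 0.12] 88 -15 [-45.  72.  53. 131. 157.  72.  41.]
[0.7, -0.106, 0.12] 88 -30 [-62.  82.  63. 125. 140.  41.  39.]
```

```bash
python3 - <<'E'
from h import *
def tcp(p,g): 
    r=np.radians(p);return [g[0]+.019*np.sin(r),g[1],g[2]-.019*np.cos(r)]
g=[.65,-.106,.26]
robot.line_to(tcp(30,g),[180,-30,1.3],velocity=.12)
q=robot.inverse_kinematics(tcp(65,g),[180,-65,1.3]);print(q)
if q is not None and 140<q[4]<240 and q[0]>0:
    robot.move_j(q)
    try:
        for p in(70,75,80): robot.line_to(tcp(p,g),[180,-p,1.3],velocity=.06)
    except robot.PlanningError as e: print(p,e)
    p,d=grab("side");save("s2.png",cv2.resize(p[60:360,100:500],(800,600)))
s=robot.sense();print(s["time_s"],s["finger_gap"],s["tool_pos"],s["eef_rot"],s["joint_positions"].round(0),s["contact_force"])
E
ls pics
```

```text
[ 68.88476446  18.39607702 -60.28068891 127.26534787 189.13399734
  19.76856755 100.53833599]
12.9 0.09763629446018553 [ 0.66913406 -0.10590625  0.25702203] [-179.93880543  -79.91114311    1.25920592] [ 64.  30. -55. 135. 192.  48. 108.] [-0.1218793   1.2716363  -3.46903632]
s1.png
s2.png
sA.png
side0.png
tA.png
top0.png
```

View pics/s2.png

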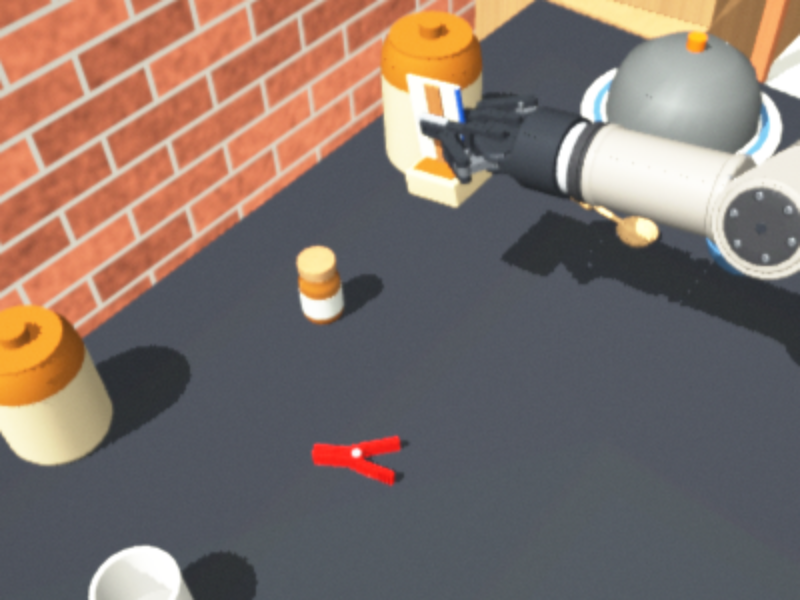

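```bash
python3 - <<'E'
from h import *
n="side";p,d=grab(n);X=cloud(n,d).reshape(-1,3);C=p.reshape(-1,3).astype(int)
m=(abs(X[:,0]-.65)<.15)&(abs(X[:,1]+.106)<.05)&(X[:,2]>.12)&(X[:,2]<.4)&(C[:,0]>150)&(C[:,0]>C[:,2])
Y=X[m];print(m.sum(),Y.min(0),Y.max(0))
b=(abs(X[:,0]-.65)<.15)&(abs(X[:,1]+.106)<.06)&(X[:,2]>.12)&(C[:,2]>C[:,0]+60);print(b.sum());B=X[b]
if b.sum()>5: k=np.polyfit(B[:,2],B[:,0],1);print(B.min(0),B.max(0),"lean",np.degrees(np.arctan(k[0])))
# lowest foot points (y side)
f=Y[(abs(Y[:,2]-Y[:,2].min())<.05)];print(f[::max(1,len(f)//15)].round(3))
E
```

```text
1135 [ 0.503087   -0.1392014   0.18516235] [ 0.68838012 -0.06551562  0.31953057]
53
[ 0.61994568 -0.1130877   0.25545643] [ 0.63102363 -0.09903482  0.30679348] lean 9.82585089055918
[[ 0.676 -0.103  0.234]
 [ 0.669 -0.104  0.219]
 [ 0.658 -0.104  0.214]
 [ 0.648 -0.094  0.217]
 [ 0.631 -0.095  0.22 ]
 [ 0.629 -0.089  0.22 ]
 [ 0.659 -0.075  0.209]
 [ 0.632 -0.076  0.219]
 [ 0.608 -0.108  0.208]
 [ 0.654 -0.075  0.201]
 [ 0.626 -0.075  0.213]
 [ 0.608 -0.085  0.213]
 [ 0.658 -0.073  0.19 ]
 [ 0.618 -0.075  0.207]
 [ 0.616 -0.076  0.202]]
```

The stand now leans about 10° with its foot lowest. Before lowering, I'll check that the wrist clears the table.

```bash
python3 - <<'E'
from h import *
n="side";p,d=grab(n);P=cloud(n,d)
print("knob",P[175,482],P[190,482],P[160,482],P[175,465],P[193,470])
R=P[100:240,340:560].reshape(-1,3);R=R[(R[:,2]>.1)]
for x in np.arange(.3,.62,.03):
    s=R[abs(R[:,0]-x)<.015]; 
    if len(s): print(round(x,2),s.min(0).round(3),s.max(0).round(3))
g=[.65,-.106,.085]
def tcp(p,g): 
    r=np.radians(p);return [g[0]+.019*np.sin(r),g[1],g[2]-.019*np.cos(r)]
for p in(60,70,80): 
    s=robot.inverse_kinematics(tcp(p,g),[180,-p,1.3]);print(p,None if s is None else s.round(0))
E
```

```text
knob [ 0.30791534 -0.07078441  0.33345743] [ 0.29869434 -0.06332732  0.31295601] [ 0.31635724 -0.07584173  0.3553337 ] [ 0.33186679 -0.06746606  0.32240453] [ 0.31472097 -0.06336189  0.29667034]
0.3 [ 0.285 -0.145  0.295] [ 0.315 -0.06   0.432]
0.33 [ 0.315 -0.152  0.294] [ 0.345 -0.061  0.393]
0.36 [ 0.345 -0.142  0.288] [ 0.375 -0.069  0.356]
0.39 [ 0.375 -0.132  0.279] [ 0.405 -0.075  0.345]
0.42 [ 0.405 -0.131  0.274] [ 0.435 -0.074  0.341]
0.45 [ 0.435 -0.128  0.267] [ 0.465 -0.073  0.335]
0.48 [ 0.465 -0.136  0.256] [ 0.495 -0.072  0.331]
0.51 [ 0.495 -0.139  0.256] [ 0.525 -0.07   0.326]
0.54 [ 0.525 -0.573  0.1  ] [ 0.555 -0.066  0.323]
0.57 [ 0.555 -0.55   0.1  ] [ 0.585 -0.061  0.297]
0.6 [ 0.585 -0.53   0.1  ] [ 0.615 -0.085  0.29 ]
60 [ 51.  39. -43. 130. 181.  38. 119.]
70 [ 53.  49. -43. 133. 190.  55. 121.]
80 [ 52.  59. -39. 134. 200.  71. 123.]
```

```bash
python3 - <<'E'
from h import *
def tcp(p,g): 
    r=np.radians(p);return [g[0]+.019*np.sin(r),g[1],g[2]-.019*np.cos(r)]
robot.line_to(tcp(80,[.65,-.106,.10]),velocity=.1)
print(robot.line_to(tcp(80,[.65,-.106,.070]),velocity=.03,f_stop=4))
s=robot.sense();print(s["tool_pos"],s["contact_force"],s["finger_gap"])
robot.gripper_to(0.35);robot.pause(.3);robot.gripper_to(.8);robot.pause(.3)
t=np.array(s["tool_pos"]);z=np.array([np.sin(np.radians(80)),0,-np.cos(np.radians(80))])
try: robot.line_to(t-z*.095,velocity=.12)
except robot.PlanningError as e: print(e); robot.line_to(t-z*.06,velocity=.12)
robot.line_to(robot.sense()["tool_pos"]+[0,0,.1],velocity=.12)
for n in("side","top"):
    p,d=grab(n);np.savez(n+"1.npz",p=p,d=d);
    if n=="side":save("s3.png",cv2.resize(p[60:360,100:500],(800,600)))
    X=cloud(n,d).reshape(-1,3);C=p.reshape(-1,3).astype(int)
    b=(abs(X[:,0]-.63)<.1)&(abs(X[:,1]+.106)<.06)&(X[:,2]>.03)&(X[:,2]<.13)&(C[:,2]>C[:,0]+40);B=X[b]
    if len(B)>5:print(n,len(B),"stripe",np.median(B,0).round(4),B.min(0).round(3),B.max(0).round(3))
    c=(abs(X[:,0]-.65)<.1)&(abs(X[:,1]+.106)<.06)&(X[:,2]>.012)&(X[:,2]<.03)&(C[:,0]>110);F=X[c]
    if len(F)>5: print(n,"foot",len(F),F.min(0).round(3),F.max(0).round(3),cv2.minAreaRect(F[:,:2].astype(np.float32)))
    c=(abs(X[:,0]-.65)<.1)&(abs(X[:,1]+.106)<.02)&(X[:,2]>.105)&(X[:,2]<.125)&(C[:,0]>110);F=X[c]
    if len(F)>5: print(n,"cardtop",len(F),F.min(0).round(3),F.max(0).round(3),np.polyfit(F[:,0],F[:,1],1))
s=robot.sense();print(s["time_s"],s["tool_pos"])
E
```

```text
True
[ 0.6686465  -0.10629165  0.07417769] [-2.11867308  0.05319101  5.24641253] 0.09974355110003781
side 72 stripe [ 0.6066 -0.1058  0.08  ] [ 0.603 -0.11   0.032] [ 0.61  -0.103  0.119]
side foot 394 [ 0.603 -0.138  0.012] [ 0.668 -0.072  0.03 ] ((0.6355826258659363, -0.10454732924699783), (0.06593827903270721, 0.06516163796186447), 1.031050682067871)
side cardtop 137 [ 0.604 -0.112  0.105] [ 0.668 -0.099  0.121] [ 0.00675033 -0.10902329]
top foot 365 [ 0.605 -0.14   0.012] [ 0.671 -0.075  0.03 ] ((0.6378976702690125, -0.1074918806552887), (0.06607500463724136, 0.06415420770645142), 1.78274405002594)
top cardtop 60 [ 0.606 -0.111  0.105] [ 0.668 -0.103  0.123] [ 0.02462195 -0.12286647]
19.0167 [ 0.57568111 -0.10633535  0.19006746]
```

View pics/s3.png

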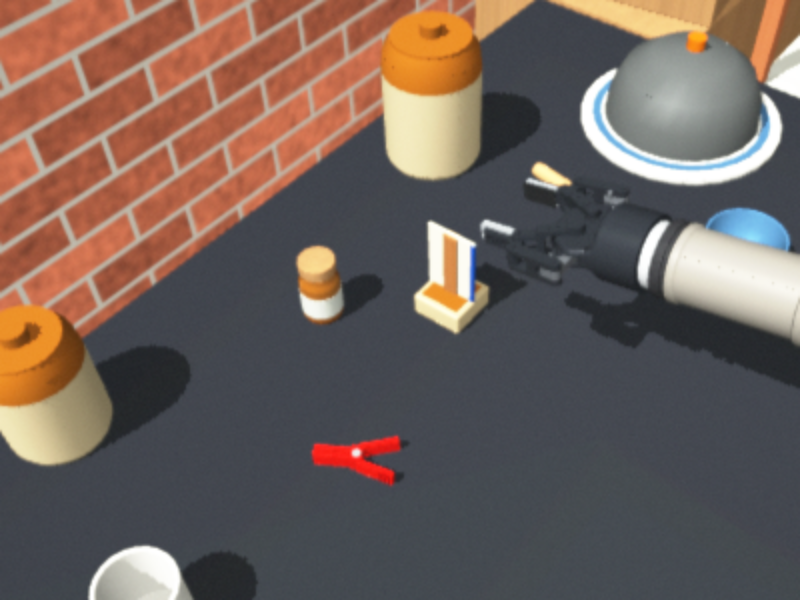

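The stand is upright and released at (0.637, −0.106), with its stripe edge facing the robot at crop pixel (473,270). Next I'll measure the clip.

```bash
cat >> h.py <<'E'
def clipfit(n,p,z=.018,xy=(.58,.125),r=.08,zc=.018):
    C=p.reshape(-1,3).astype(int);v,u=np.mgrid[0:480,0:640];uv=np.c_[u.ravel(),v.ravel()]
    a=unproj(n,uv,np.ones(len(uv)));b=unproj(n,uv,2*np.ones(len(uv)));W=a+(b-a)*((z-a[:,2])/(b[:,2]-a[:,2]))[:,None]
    near=np.hypot(W[:,0]-xy[0],W[:,1]-xy[1])<r
    red=near&(C[:,0]>90)&(C[:,0]>2.2*C[:,1])&(C[:,0]>2.2*C[:,2])
    c=W[red][:,:2].mean(0)
    wh=near&(C.min(1)>110)&(np.hypot(*(W[:,:2]-c).T)<.02)
    return W[red][:,:2],W[wh][:,:2],C[wh].min(1)
E
python3 - <<'E'
from h import *
from scipy.optimize import minimize
for n in("top","side"):
    p=np.load(n+"1.npz")["p"];R,Wt,w=clipfit(n,p)
    pin=np.average(Wt,axis=0,weights=w) if len(Wt) else None
    print(n,len(R),"pin",pin,len(Wt))
    # jaws dir: tip end = points far from pin on jaw side; symmetric axis by minimising cross moment
    u0=np.array([np.cos(np.radians(31)),np.sin(np.radians(31))])
    D=R-pin;s=D@u0;j=D[s>.012];print("jaw dir",np.degrees(np.arctan2(*j.mean(0)[::-1])),"len",s.max(),s.min())
    h=D[s<-.012];t=h@np.array([-u0[1],u0[0]]);h1=h[t>0].mean(0);h2=h[t<0].mean(0)
    a=[np.degrees(np.arctan2(-k[1],-k[0])) for k in(h1,h2)];print("handles",a,np.mean(a))
for yaw in(31,-149):
  for x in([.546,.105,.2],[.546,.105,.003],[.52,-.1,.08]):
    s=robot.inverse_kinematics(x,[180,0,yaw]);print(yaw,x,None if s is None else s.round(0))
E
```

```text
top 219 pin [0.58099971 0.12539568] 21
jaw dir 31.222650410370743 len 0.04475873680160371 -0.043499912876344984
handles [np.float64(1.2319066936954985), np.float64(64.41632839926389)] 32.82411754647969
side 535 pin [0.58022155 0.12788364] 18
jaw dir 42.767892456197536 len 0.044835074217931356 -0.04362320451981611
handles [np.float64(-6.325464166203335), np.float64(54.41946570069525)] 24.047000767245958
31 [0.546, 0.105, 0.2] [-29.  20.  22.  89.  -8.  72. -65.]
31 [0.546, 0.105, 0.003] [-21.  32.  11. 101.  -8.  47. -65.]
31 [0.52, -0.1, 0.08] [ 17.  24. -10. 101.   5.  55. -54.]
-149 [0.546, 0.105, 0.2] [ 28.  32. -62.  87.  28.  78.  85.]
-149 [0.546, 0.105, 0.003] [ 28.  49. -62.  99.  48.  63.  71.]
-149 [0.52, -0.1, 0.08] [ 52.  38. -62. 100.  37.  65.  99.]
```

```bash
python3 - <<'E'
from h import *
s=robot.sense();robot.line_to(s["tool_pos"]+[-.03,0,.1],velocity=.2)
robot.gripper_to(.9,30)
q=robot.inverse_kinematics([.549,.107,.2],[180,0,32]);print(q.round(0));assert -60<q[4]<60
robot.move_j(q)
robot.line_to([.549,.107,.05],velocity=.15)
print(robot.line_to([.549,.107,.003],velocity=.05,f_stop=6))
robot.gripper_to(0,30);s=robot.sense();print(s["time_s"],s["finger_gap"],s["gripper_force"],s["tool_pos"],s["contact_force"])
robot.pause(.3)
robot.line_to([.549,.107,.10],velocity=.12)
s=robot.sense();print(s["time_s"],s["finger_gap"],s["gripper_force"])
for n in("top","side"):
    p,d=grab(n);np.savez(n+"2.npz",p=p,d=d)
    if n=="side":save("s4.png",cv2.resize(p[200:380,180:420],(800,600)))
    for k in("tip_a","tip_b","clip"):
        for r in robot.tip_of(k,n)[:3]: print(n,k,np.round(r["point"],1),round(r["p"],2))
E
```

```text
Traceback (most recent call last):
host.PlanningError: the arm cannot follow that straight line within its joint ranges
```

```bash
cat > g.py <<'E'
from h import *
s=robot.sense();t=s["tool_pos"]
for o in([0,0,.11],[.04,0,.12],[.06,0,.14],[.04,0,.09],[.0,0,.06]):
    try: robot.line_to(t+o,velocity=.2);print(o);break
    except robot.PlanningError: pass
else: raise SystemExit("no lift")
robot.gripper_to(.9,30)
q=robot.inverse_kinematics([.549,.107,.2],[180,0,32]);print(q.round(0),robot.sense()["joint_positions"].round(0));assert -60<q[4]<60
robot.move_j(q)
robot.line_to([.549,.107,.05],velocity=.15)
print(robot.line_to([.549,.107,.003],velocity=.05,f_stop=6))
robot.gripper_to(0,30);s=robot.sense();print(s["time_s"],s["finger_gap"],s["gripper_force"],s["tool_pos"],s["contact_force"])
robot.pause(.3)
robot.line_to([.549,.107,.10],velocity=.12)
s=robot.sense();print(s["time_s"],s["finger_gap"],s["gripper_force"])
for n in("top","side"):
    p,d=grab(n);np.savez(n+"2.npz",p=p,d=d)
    if n=="side":save("s4.png",cv2.resize(p[140:380,180:500],(800,600)))
    for k in("tip_a","tip_b","clip"):
        for r in robot.tip_of(k,n)[:3]: print(n,k,np.round(r["point"],1),round(r["p"],2))
E
python3 g.py
```

```text
[0, 0, 0.11]
[ 28.  32. -62.  87.  29.  78. -94.] [ 92.  13. -72. 144. 206.  45.  88.]
False
25.8417 0.23452371107196002 31.09125852584839 [0.54973703 0.10725792 0.0049314 ] [-2.04815529 -0.68223915  9.12255855]
27.1 0.24054165097062483 30.20426094532013
side tip_a [252.4 260.3] 0.79
side tip_a [254.1 253.4] 0.71
side tip_b [252.4 260.3] 0.79
side tip_b [254.1 253.4] 0.71
side clip [273.7 262.7] 0.58
```

View pics/s4.png

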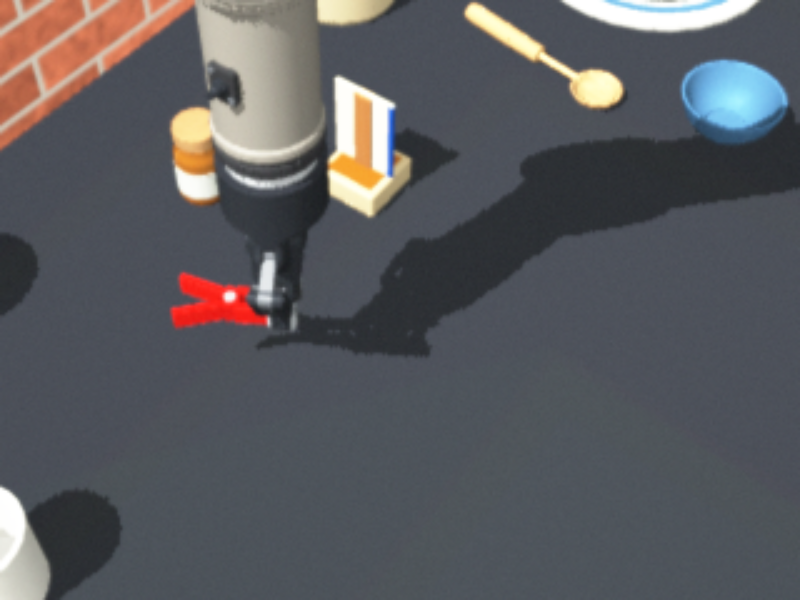

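The clip is held with its jaws gaping; the tips are at crop pixels (182,283) and (175,318) and the pin at (230,297). Next I'll measure the clip in the tool frame.

```bash
python3 - <<'E'
from h import *
t=robot.sense();T=t["tool_pos"];yaw=t["eef_rot"];print(T,yaw)
a=np.radians(32);ux=np.array([np.cos(a),np.sin(a)]);uy=np.array([-ux[1],ux[0]])
for n in("top","side"):
    z=np.load(n+"2.npz");p=z["p"];X=cloud(n,z["d"]).reshape(-1,3);C=p.reshape(-1,3).astype(int)
    m=(np.hypot(X[:,0]-.59,X[:,1]-.13)<.09)&(X[:,2]>.06)&(C[:,0]>70)&(C[:,0]>2*C[:,1])&(C[:,0]>2*C[:,2])
    Y=X[m];print(n,m.sum())
    if m.sum()<5: continue
    print("z",np.percentile(Y[:,2],[5,50,90,98]).round(4))
    L=np.c_[(Y[:,:2]-T[:2])@ux,(Y[:,:2]-T[:2])@uy,Y[:,2]]
    print("fwd max",L[:,0].max().round(4))
    for lo in(10,30,40,50,60,70,78):
        s=L[(L[:,0]>lo/1e3)&(L[:,0]<lo/1e3+.008)]; s=s[s[:,2]>.105]
        if len(s): print(lo,len(s),s[:,1].min().round(4),s[:,1].max().round(4),s[:,2].max().round(4))
    # pin
    R,W,w=clipfit(n,p,z=.113,xy=(.585,.128),r=.06)
    if len(W): c=np.average(W,axis=0,weights=w)-T[:2];print("pin fwd,lat",c@ux,c@uy,len(W))
E
```

```text
[0.54885466 0.1069955  0.09974137] [-1.79985120e+02  2.38716601e-02  3.20046490e+01]
top 0
side 430
z [0.0962 0.108  0.1128 0.1156]
fwd max 0.0843
10 10 0.0117 0.0645 0.1984
30 43 -0.0099 0.0123 0.1158
40 27 -0.0093 0.0112 0.1136
50 38 -0.0091 0.0132 0.1142
60 39 -0.0125 0.0163 0.1134
70 37 -0.0163 0.0208 0.1137
78 25 -0.017 0.021 0.1134
pin fwd,lat 0.04205870659413828 0.0014902064857355186 22
```

```bash
cat >> h.py <<'E'
def meas(f=None):
    T=robot.sense()["tool_pos"]
    for n in("side","top"):
        p,d=grab(n);X=cloud(n,d).reshape(-1,3);C=p.reshape(-1,3).astype(int)
        if f and n=="side": save(f,cv2.resize(p[110:260,250:450],(800,600),interpolation=cv2.INTER_CUBIC))
        m=(X[:,0]>T[0]-.02)&(X[:,0]<T[0]+.12)&(abs(X[:,1]-T[1])<.05)&(X[:,2]>.04)&(X[:,2]<.1)&(C[:,0]>70)&(C[:,0]>2*C[:,1])&(C[:,0]>2*C[:,2]);Y=X[m]
        print(n,"red",len(Y))
        if len(Y)>5:
            e=Y[Y[:,0]>Y[:,0].max()-.012];print(" tip x",Y[:,0].max().round(4)," tip y range",e[:,1].min().round(4),e[:,1].max().round(4)," top z",np.percentile(Y[:,2],95).round(4))
        b=(X[:,0]>.59)&(X[:,0]<.63)&(abs(X[:,1]+.106)<.04)&(X[:,2]>.03)&(X[:,2]<.13)&(C[:,2]>C[:,0]+40);B=X[b]
        if len(B)>3: print(" stripe",len(B),np.median(B,0).round(4))
        c=(abs(X[:,0]-.64)<.08)&(abs(X[:,1]+.106)<.02)&(X[:,2]>.113)&(X[:,2]<.125)&(C[:,0]>110);F=X[c]
        if len(F)>5: print(" cardtop",len(F),F.min(0).round(3),F.max(0).round(3),np.median(F,0).round(4))
E
python3 - <<'E'
from h import *
robot.line_to([.45,.0,.13],[180,0,1.3],velocity=.15)
robot.line_to([.46,-.1087,.068],velocity=.12)
s=robot.sense();print(s["time_s"],s["tool_pos"],s["eef_rot"],s["finger_gap"],s["gripper_force"])
meas("s5.png")
E
```

```text
29.8417 [ 0.46042389 -0.1076476   0.06847549] [-1.79981823e+02 -5.80657450e-02  1.39529387e+00] 0.24316236543812972 30.200082063674927
side red 303
 tip x 0.5452  tip y range -0.1233 -0.0837  top z 0.0824
 stripe 71 [ 0.6069 -0.106   0.0802]
 cardtop 82 [ 0.605 -0.111  0.113] [ 0.667 -0.101  0.121] [ 0.6355 -0.1052  0.117 ]
top red 52
 tip x 0.5453  tip y range -0.1241 -0.0861  top z 0.0841
 stripe 5 [ 0.6062 -0.1075  0.0968]
 cardtop 51 [ 0.606 -0.111  0.113] [ 0.667 -0.103  0.12 ] [ 0.6377 -0.1076  0.1168]
```

View pics/s5.png

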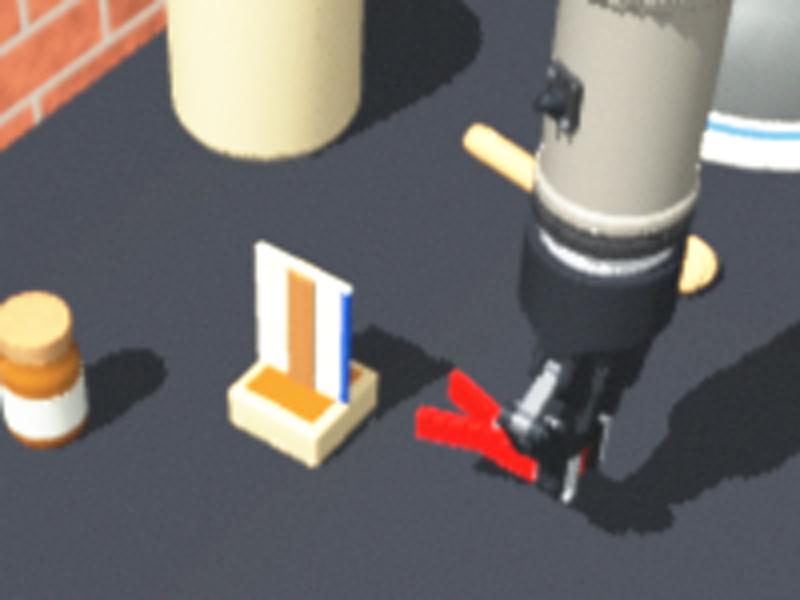

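The jaws gape and point at the stripe, with tips at crop pixels (455,375) and (418,420). They sit about 2.4 mm too far toward +y, so I'll correct that and go in.

```bash
python3 - <<'E'
from h import *
robot.line_to([.49,-.1112,.068],velocity=.08);robot.pause(.3);meas()
r=robot.line_to([.5335,-.1105,.068],velocity=.04,f_stop=3);robot.pause(.5)
s=robot.sense();print(r,s["time_s"],s["tool_pos"],s["eef_rot"],s["finger_gap"],s["gripper_force"],s["contact_force"])
meas("s6.png")
E
```

```text
side red 281
 tip x 0.5733  tip y range -0.1265 -0.088  top z 0.0819
 stripe 71 [ 0.6068 -0.1059  0.0804]
 cardtop 83 [ 0.604 -0.112  0.113] [ 0.668 -0.099  0.12 ] [ 0.6352 -0.1054  0.1168]
top red 18
 tip x 0.5735  tip y range -0.1275 -0.0894  top z 0.0843
 stripe 6 [ 0.6064 -0.1077  0.0895]
 cardtop 52 [ 0.606 -0.111  0.114] [ 0.667 -0.103  0.122] [ 0.638  -0.1076  0.1175]
False 32.6083 [ 0.53347054 -0.11052597  0.06801473] [-1.79999695e+02  3.72248911e-04  1.29582945e+00] 0.23979367395902265 30.206885933876038 [-0.26780558 -0.13439487  0.2434406 ]
side red 246
 tip x 0.628  tip y range -0.1048 -0.0902  top z 0.082
 stripe 50 [ 0.607  -0.106   0.0906]
 cardtop 79 [ 0.605 -0.113  0.113] [ 0.667 -0.1    0.12 ] [ 0.6355 -0.1055  0.117 ]
top red 0
 cardtop 39 [ 0.625 -0.111  0.113] [ 0.668 -0.103  0.122] [ 0.6409 -0.1064  0.1169]
```

View pics/s6.png

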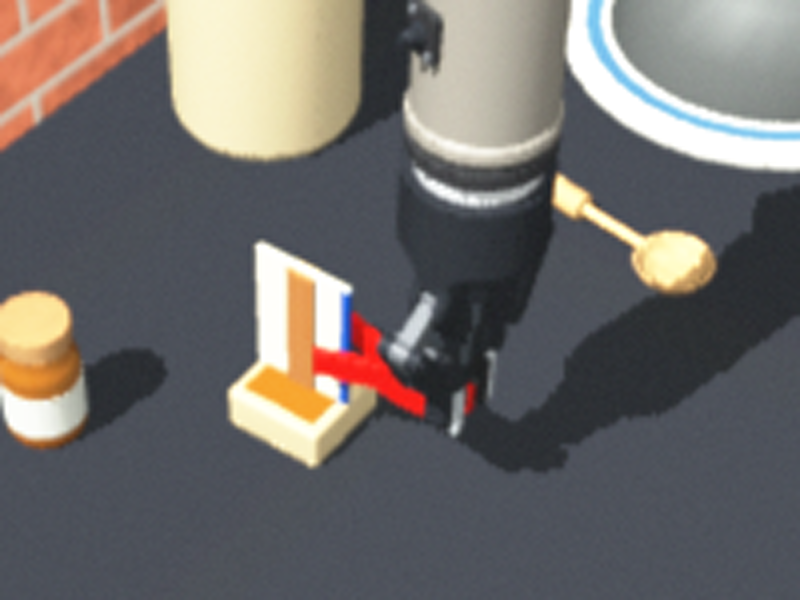

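The jaws straddle the striped edge at crop pixel (347,350), one on each side. There is no contact force and the stand hasn't moved, so I'm handing it in.

```bash
python3 -c "
from station import robot
print(robot.close_job())"
```

```text
the job is handed in; nothing more can be done
None
```

The stand is upright on its foot, and the red clip is held squeezed open around the blue-striped edge, one jaw on each side and not touching it (no contact force measured). I handed the job in at about 33 s with the jars, bowl, mug and spoon untouched.

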